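# Point out the crooked capacitor

## Robot

A 6-joint arm with a two-finger parallel gripper is mounted at the origin on the work surface. World frame = base frame: x ahead of the robot, y to its left, z up, the work surface at z = 0. Lengths are in m, angles in rad, forces in N, time in s.
With the tool pointing down it reaches from about 0.275 to 0.725 m from the base axis. Payload 15.9 kg.
Tool frame: the origin (TCP) lies between the finger pads; the fingertips stand 19 mm ahead of it and the grasp point (between the pads) is the TCP (env.nose_length is the distance from the TCP to the fingertips, in m); z points along the fingers, y is the line along which they close (so a half turn about z gives the same grasp; the last joint's range is limited). The gripper opens to 85 mm and grips with 20 to 120 N. Pads are 22 mm wide; open, the fingers measure 114 mm over their backs; the gripper's body (76 mm by 85 mm) begins 54 mm behind the grasp point. The pads swing forward as they close: fully open they stand 13 mm farther back than shut.
Start: joints at [1.169, 0.213, -0.034, 1.323, 0, 1.571], TCP at [0.196, 0.46, 0.25] pointing down, gripper open.
Joint ranges: [-2.98, 2.98], [-0.74, 1.72], [-1.14, 1.35], [-2.1, 2.04], [-1.57, 1.44], [-3.14, 3.14]. Speed limits (rad/s): [1.89, 1.89, 2.39, 2.57, 3.14, 3.14].

## Interface

Orientations are given as a unit quaternion [x, y, z, w].
In Python, from plant import env, fingers, kin, vision, job_done, current_t, current_joints, current_qd, current_joint_efforts, current_eef_pos, current_eef_rot, current_force, current_torque, current_grip_width, current_grip_force gives the robot as it stands. The module is installed in compiled form; this text tells all that it offers. Calls block until the motion is done:
- env.move_ptp(position, orientation): joint-space move of the TCP to a pose.
- env.move_straight(position, rotation=None, vel=0.15, contact_N=None): straight line of the TCP; rotation=None keeps the orientation; vel is the mean speed in m/s. With contact_N (N) it stops when the force on the tool has changed by that much, and returns True; else False.
- env.movej(angles): joint-space move.
- fingers.release() and fingers.close_gripper(): open the fingers fully, or close them until they stop; the grip force is fixed at half the most.
- env.sleep(seconds).
- kin.inverse_kinematics(position, orientation): joint angles nearest the present ones, or None.
- vision.snapshot(name): name is "scene" or "top" or "wrist"; returns a dict with "img" (384x512x3 uint8, red, green, blue), "depth" (384x512 float32, m along the optical axis (not along the pixel's ray), 0 where there is no reading), "fx", "fy", "cx", "cy" (pixels), "dist_coeffs" ([k1, k2, p1, p2, k3] as OpenCV has them; the pictures are not rectified), "rvec" (rotation vector, rad) and "tvec" (3), from world to camera coordinates, as OpenCV has them; the wrist camera has in their place "hand_eye" (4x4, takes a point from camera to tool coordinates, whose origin is the TCP and whose axes are the flange's). Camera axes: x right, y down, z forward; pixel columns grow to the right and rows downward; lengths in m; the calibration is good to about 2 mm. A picture is of the moment at which its call begins: read the wrist's pose just before it.
A pose or a line that the arm cannot do raises env.Unreachable and nothing moves.
- job_done(): hands the job in; it is judged then, once.
Readings, each from a call of its own:
- current_t(): time.
- current_joints(): joint angles.
- current_qd(): joint speeds.
- current_joint_efforts(): joint torques, N m.
- current_eef_pos(): TCP position.
- current_eef_rot(): TCP orientation.
- current_force(): force on the tool from outside, world axes, zero at the start.
- current_torque(): the same for the moment, N m.
- current_grip_width(): finger opening in m.
- current_grip_force(): force on a finger pad.
Only numpy, scipy, OpenCV 4.12 (cv2) and the standard library are available. Lean on these libraries where they do the work, as an engineer would, in place of code of your own. Each camera call takes 0.05 s, during which the arm holds its last target. There are 200 camera calls.

## Task

Start the bench camera by pressing the round push button on its grey control box fully down and letting it come up again. Then show the camera which of the four black capacitors on the green circuit board has been soldered in crooked: bring the fingertips straight above the middle of the leaning one's top, about two centimetres clear of it, stay there for at least two seconds and finish still pointing at it. Do not touch the board or anything on it, and leave the solder spool, the screwdriver and the loose spare capacitor where they are.

Things in the scene. Friction and masses are not known exactly. Their poses are not given: they have to be found in the camera images.
- board: green circuit board, 230 mm along its y by 170 mm along its x, on a black holder 250 x 190 mm; origin under its centre on the bench; its upper face is 28 mm above the bench. Carries four capacitors, a finned aluminium heat sink in the middle (top 59 mm above the bench) and low parts. Fixed; it lies at a different place and yaw each time.
- cap_lean: the crooked capacitor: the same black cylinder (25 mm in diameter, 45 mm long, bright metal top) leaning 0.40 rad (23 degrees) from vertical towards its own x axis (z stays vertical); origin at its foot on the board; fixed. Any of the four capacitor places can hold it.
- lean_top (a point): the middle of the leaning capacitor's metal top, about 74 mm above the bench (the rim's highest point is 5 mm higher). Its z axis is vertical. The thing to point at.
- cap_a: upright electrolytic capacitor soldered to the board: black cylinder 25 mm in diameter, 45 mm tall, bright metal top; origin at the centre of its foot on the board; fixed. The same part as the leaning one, but straight.
- cap_b: upright electrolytic capacitor soldered to the board: black cylinder 25 mm in diameter, 45 mm tall, bright metal top; origin at the centre of its foot on the board; fixed. The same part as the leaning one, but straight.
- cap_c: upright electrolytic capacitor soldered to the board: black cylinder 25 mm in diameter, 45 mm tall, bright metal top; origin at the centre of its foot on the board; fixed. The same part as the leaning one, but straight.
- recorder: control box of the bench camera: grey box 90 x 100 mm, 40 mm high, with one round push button in the middle of its top; origin under its centre; fixed; may stand on either side of the board.
- rec_button_top (a point): middle of the top face of the push button (grey, 32 mm in diameter, on a black housing), 62 mm above the bench when not pressed; presses straight down.
- rec_button (a joint): how far the push button is down, m: 0 up, 0.006 fully down; a spring returns it, about 4 N hold it fully down. Counts as pressed beyond 0.0045.
- spool: steel spool of solder standing on the bench, 60 mm in diameter, 46 mm tall, 0.25 kg; origin under its centre; loose, to be left alone.
- spare: spare capacitor standing upright on the bench beside the board, 25 mm in diameter, 45 mm tall; origin under its centre; loose, to be left alone.
- screwdriver: screwdriver, 170 mm long, lying on the bench to the left of the board and beyond it; loose, to be left alone.
There are look-alikes about, which are no part of the job. Of the things like the recorder, leave any that is pink; of the rest the smaller one is meant.

How it is judged:
By the outcome, as a careful person would: the job done as asked, in the order asked, and still so for the second after the job is handed in, with the robot touching nothing.
It also fails if it takes over 37 s, if anything falls off the work surface, if the arm or the gripper's body presses on something with over 40 N, if the wrist force passes 120 N, or if a joint passes its speed limit or range.

## Working session

There is one attempt and no reset: what is moved stays moved. The work goes in short steps, each a Python script; the robot and the scene stay as the last script left them, time stands still between calls to the robot, and variables do not carry over. Pictures are saved under pics/ and viewed, at most 10 in all, crops included, and the job is handed in when it is done.

```bash
mkdir -p pics; cat > h.py <<'E'
import numpy as np, cv2
from plant import *
from scipy.spatial.transform import Rotation as R
def snap(n):
    p,q=current_eef_pos(),current_eef_rot()
    s=vision.snapshot(n)
    K=np.array([[s['fx'],0,s['cx']],[0,s['fy'],s['cy']],[0,0,1.]]);D=np.array(s['dist_coeffs'],float)
    if 'hand_eye' in s:
        T=np.eye(4);T[:3,:3]=R.from_quat(q).as_matrix();T[:3,3]=p
        M=T@np.array(s['hand_eye'])
    else:
        A=np.eye(4);A[:3,:3]=cv2.Rodrigues(np.array(s['rvec'],float))[0];A[:3,3]=np.ravel(s['tvec']);M=np.linalg.inv(A)
    s.update(K=K,D=D,M=M);return s
def ray(s,uv):
    n=cv2.undistortPoints(np.array(uv,float).reshape(-1,1,2),s['K'],s['D']).reshape(-1,2)
    return s['M'][:3,3],np.c_[n,np.ones(len(n))]@s['M'][:3,:3].T
def on_z(s,uv,z):
    o,d=ray(s,uv);return o+d*((z-o[2])/d[:,2])[:,None]
def cloud(s):
    h,w=s['depth'].shape;v,u=np.mgrid[:h,:w]
    o,d=ray(s,np.stack([u,v],-1).reshape(-1,2))
    P=o+d*s['depth'].reshape(-1,1);P[s['depth'].ravel()==0]=np.nan
    return P.reshape(h,w,3)
def save(n,img):cv2.imwrite('pics/'+n+'.png',cv2.cvtColor(img,cv2.COLOR_RGB2BGR))
E
python3 - <<'E'
from h import *
a,b=snap('scene'),snap('top')
save('scene',cv2.resize(a['img'],(800,600)));save('top',cv2.resize(b['img'],(800,600)))
np.savez('top.npz',P=cloud(b));print(current_t(),current_eef_rot(),a['M'][:3,3],b['M'][:3,3])
E
```

```text
0.1 [ 1.99530509e-01  9.79891485e-01 -4.96660344e-04 -8.33252497e-05] [1.14016405 0.19070393 0.52152057] [ 0.41169833 -0.01072596  0.9884226 ]
```

View pics/top.png

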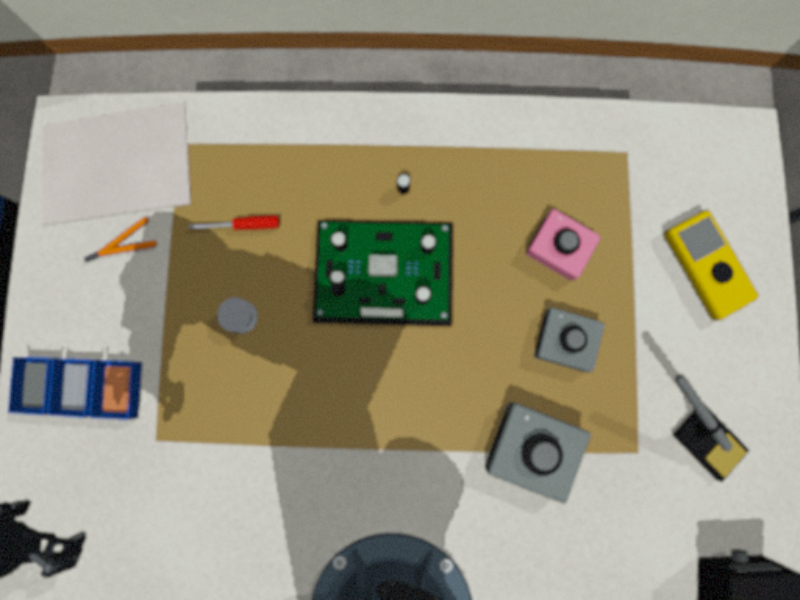

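View pics/scene.png

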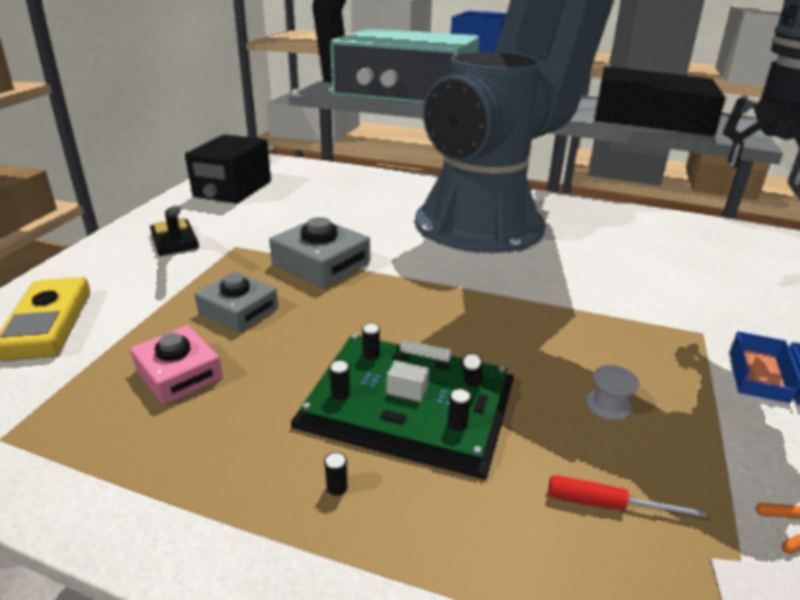

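The top view shows the board centred at about (383,272). The smaller grey recorder's button is at (573,338), between the pink box and the larger grey box. The leaning capacitor is at (337,277): its black side shows below the top here, and it looks foreshortened in the scene view at (472,365). Next I'll triangulate both targets.

```bash
cat >> h.py <<'E'
def blob(s,uv,r,f):
    """centre of the masked contour nearest to uv; f(hsv)->mask"""
    m=f(cv2.cvtColor(s['img'],cv2.COLOR_RGB2HSV)).astype(np.uint8);w=np.zeros_like(m)
    cv2.circle(w,(int(uv[0]),int(uv[1])),r,1,-1)
    cs=cv2.findContours(m*w,cv2.RETR_EXTERNAL,cv2.CHAIN_APPROX_NONE)[0]
    c=max(cs,key=cv2.contourArea);M=cv2.moments(c)
    return np.array([M['m10'],M['m01']])/M['m00'],M['m00'],cv2.boundingRect(c)
def tri(s1,u1,s2,u2):
    o1,d1=ray(s1,u1);o2,d2=ray(s2,u2);d1,d2=d1[0],d2[0]
    t=np.linalg.lstsq(np.c_[d1,-d2],o2-o1,rcond=None)[0]
    a,b=o1+t[0]*d1,o2+t[1]*d2;return (a+b)/2,np.linalg.norm(a-b)
white=lambda h:(h[...,2]>130)&(h[...,1]<70)
E
python3 - <<'E'
from h import *
a,b=snap('scene'),snap('top');P=cloud(b)
for n,ut,us in [('L',(337,277),(472,362)),('c1',(338,239),(460,397)),('c2',(428,241),(340,368)),('c3',(423,293),(371,329))]:
    rt=blob(b,np.array(ut)*.64,7,white);rs=blob(a,np.array(us)*.64,9,white)
    p,e=tri(b,rt[0],a,rs[0]);print(n,rt,rs,p.round(4),round(e,4),on_z(b,rt[0],.0735).round(4),np.nanmedian(P[int(rt[0][1])-1:int(rt[0][1])+2,int(rt[0][0])-1:int(rt[0][0])+2],(0,1)).round(4))
p,e=tri(b,np.array([574,339])*.64,a,np.array([234.5,282])*.64);print('btn',p,e,on_z(b,np.array([574,339])*.64,.062))
u=P[int(339*.64)-2:int(339*.64)+3,int(574*.64)-2:int(574*.64)+3];print(np.nanmedian(u,(0,1)))
print(env.nose_length)
c=b['img'][205:230,345:385]; 
v=np.hstack([cv2.resize(b['img'][195:240,340:390],(400,360),interpolation=0),cv2.resize(b['img'][145:190,195:245],(400,360),interpolation=0)])
save('crop',v)
E
```

```text
L (array([215.26775956, 176.53551913]), 30.5, (212, 174, 8, 6)) (array([301.79805353, 230.92944039]), 68.5, (297, 227, 11, 9)) [0.5708 0.1045 0.0747] 0.0004 [[0.5711 0.1045 0.0735]] [0.5718 0.1048 0.0751]
c1 (array([216.01219512, 152.46341463]), 41.0, (212, 149, 9, 8)) (array([294.30617284, 252.74320988]), 67.5, (289, 249, 12, 9)) [0.636  0.1055 0.0731] 0.0004 [[0.6359 0.1052 0.0735]] [0.6368 0.1052 0.0749]
c2 (array([273.71193416, 154.28806584]), 40.5, (270, 151, 8, 8)) (array([216.61949686, 233.93396226]), 53.0, (212, 231, 11, 7)) [ 0.6344 -0.048   0.073 ] 0.0003 [[ 0.6343 -0.0478  0.0735]] [ 0.6345 -0.0458  0.0752]
c3 (array([270.43023256, 187.63178295]), 43.0, (267, 184, 8, 8)) (array([237. , 209.5]), 42.0, (232, 207, 11, 6)) [ 0.545  -0.0406  0.0734] 0.0002 [[ 0.545  -0.0407  0.0735]] [ 0.5468 -0.0396  0.0729]
btn [ 0.47506289 -0.29987646  0.05228216] 0.0011930579518363643 [[ 0.47466703 -0.29743436  0.062     ]]
[ 0.47716159 -0.29614216  0.06251002]
0.019
```

View pics/crop.png

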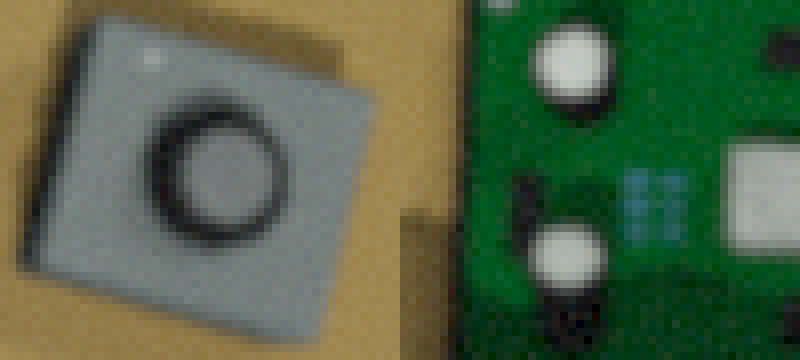

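The leaning capacitor is confirmed. Its top is at about (0.571, 0.1045, 0.075), and the two views agree to 0.4 mm. The button is at about (0.476, -0.298). I'll move above the button with the fingers closed and check it with the wrist camera.

```bash
python3 - <<'E'
from h import *
q=current_eef_rot()
env.move_ptp([.476,-.298,.24],[0.7071,0.7071,0,0]); fingers.close_gripper()
print(current_t(),current_eef_pos(),current_eef_rot(),current_joints(),current_grip_width())
s=snap('wrist');P=cloud(s);save('w1',s['img'])
np.savez('w1.npz',P=P)
m=(P[...,2]>.057)&(P[...,2]<.068)&(np.hypot(P[...,0]-.476,P[...,1]+.298)<.035)
c,r=cv2.minEnclosingCircle(np.argwhere(m)[:,::-1].astype(np.float32))
print(m.sum(),c,r,on_z(s,c,.062),np.nanmedian(P[m],0))
E
```

```text
3.8083 [ 0.47598613 -0.29800893  0.23998559] [ 7.07109287e-01  7.07104274e-01 -5.68757597e-06 -2.58239293e-05] [-5.59381154e-01  3.43763752e-01  1.14426888e-01  1.34151235e+00
  4.88505405e-07  1.01142226e+00] -0.0002683099541384781
556 (256.8853454589844, 177.1273956298828) 13.454814910888672 [[ 0.47599017 -0.29947852  0.062     ]] [ 0.47612099 -0.29935209  0.06171216]
```

View pics/w1.png

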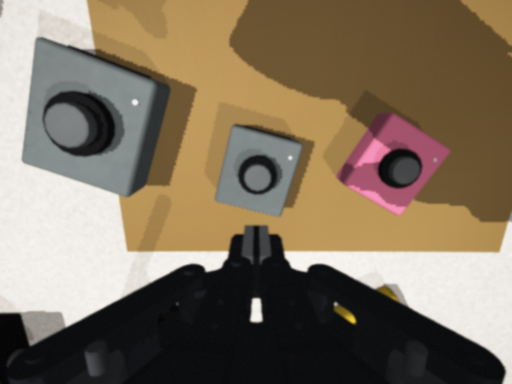

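The wrist view shows the button at pixel (257,175). That puts it at (0.476, -0.2994, 0.062) with a radius of about 16 mm, which matches the specification. I'll press it now.

```bash
python3 - <<'E'
from h import *
x,y=.476,-.2993
env.move_straight([x,y,.092],vel=.12)
f0=np.array(current_force())
hit=env.move_straight([x,y,.071],vel=.015,contact_N=12)
z=current_eef_pos()[2];print('hit',hit,z-.019,np.array(current_force())-f0)
env.sleep(.3);print(current_eef_pos()[2]-.019,np.array(current_force())-f0)
env.move_straight([x,y,.2],vel=.1)
print(current_t(),np.array(current_force())-f0)
E
```

```text
hit True 0.05592031554742674 [-2.35762615  0.81573174  9.31871956]
0.05587496142594957 [-1.34633488  0.90849801 10.35168021]
8.0167 [ 0.54027268 -0.56265889 -0.65345594]
```

The fingertip reached 55.9 mm, which is 6 mm of travel, at 10 N, so the button went fully down before I released it. Next is the leaning capacitor.

```bash
python3 - <<'E'
from h import *
L=np.array([.571,.1045])
env.move_ptp([*L,.22],[0.7071,0.7071,0,0])
s=snap('wrist');P=cloud(s)
h=cv2.cvtColor(s['img'],cv2.COLOR_RGB2HSV)
m=(P[...,2]>.066)&(P[...,2]<.083)&(np.hypot(P[...,0]-L[0],P[...,1]-L[1])<.022)&white(h)
c,r=cv2.minEnclosingCircle(np.argwhere(m)[:,::-1].astype(np.float32))
print(current_t(),current_joints(),m.sum(),c,r,on_z(s,c,.0745),np.nanmedian(P[m],0),np.nanmin(P[m],0),np.nanmax(P[m],0))
v=s['img'].copy();v[m]=[255,0,0];save('w2',v)
b=snap('top');print('btn z',np.nanmedian(cloud(b)[214:219,366:371],(0,1)))
E
```

```text
9.6 [ 1.79156608e-01  3.87416538e-01  1.26777808e-01  1.31024835e+00
 -1.62349605e-04  1.75134193e+00] 216 (257.1153869628906, 183.26922607421875) 8.758027076721191 [[0.57122752 0.10336676 0.0745    ]] [0.57110475 0.10375362 0.07479008] [0.56282689 0.09478425 0.06973044] [0.57854191 0.11251753 0.07887882]
btn z [ 0.47729821 -0.29937233  0.06185956]
```

View pics/w2.png

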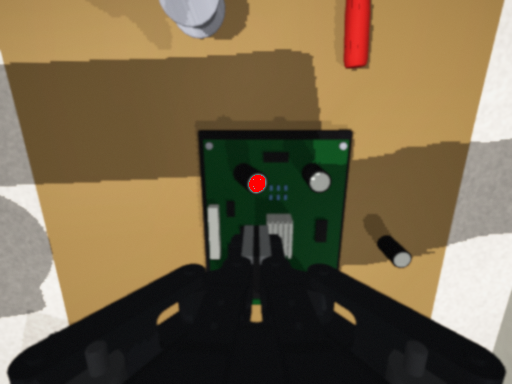

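The wrist view shows the leaning top at pixel (257,183), i.e. (0.571, 0.1037, 0.0745). The rim spans 70 to 79 mm, as it should for a tilted top, and the button is back up at 62 mm. I'll lower to 20 mm clearance and hold.

```bash
python3 - <<'E'
from h import *
env.move_straight([.5711,.1038,.114],vel=.08)
env.sleep(3)
print(current_t(),current_eef_pos(),current_force(),current_qd())
s=snap('scene');save('s2',cv2.resize(s['img'][150:310,180:400],(800,582)))
E
```

```text
14.125 [0.57109703 0.10379693 0.11397597] [-0.20314468  0.50818303 -1.06249662] [ 1.33815365e-03 -3.35209557e-04  1.46402266e-03  5.27958697e-05
  6.90267071e-04 -8.57650870e-04]
```

View pics/s2.png

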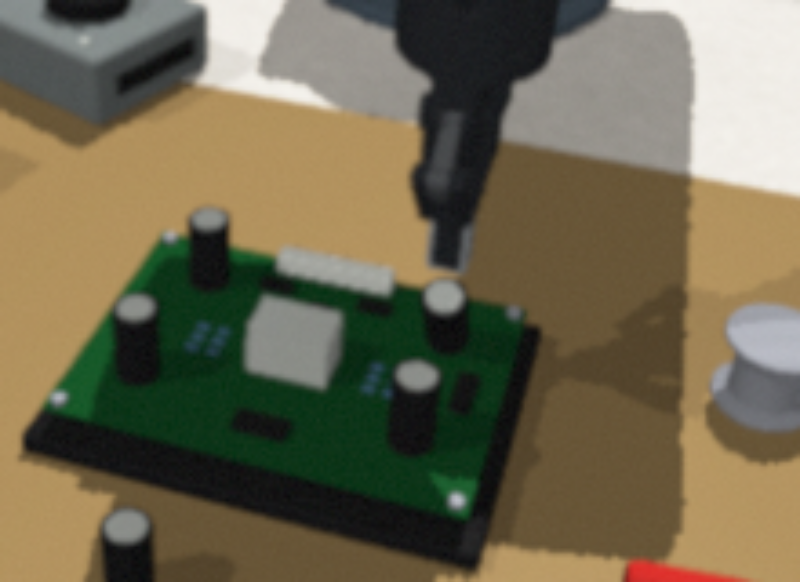

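The fingertips at (450,268) are directly above the leaning capacitor's top at (445,298), clear of it and touching nothing.

```bash
python3 -c "
from plant import *
print(job_done())"
```

```text
the job is handed in; nothing more can be done
None
```

I pressed the smaller grey recorder's button fully down and it came back up; the closed fingertips then held about 2 cm above the leaning capacitor's top for 3 s and stayed there, and I handed the job in at about 14 s (no verdict was returned).

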